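Set the spray stand for a short bar and lay the bar across it

TASK

Get the short steel bar ready for spraying: the stand's sliding saddle is parked too far out for it. Lift the red knob out of its parking slot, bring the sliding saddle in towards the fixed one and feel for the hidden inner notch so that the knob drops fully home in it, then lay the bar gently across the two yellow saddles, bedded down in both and sticking out a little past each. Let go and leave everything else on the bench where it is.

Things in the scene. Friction and masses are not known exactly. Their poses are not given: they have to be found in the camera images.
- stand: spray stand fixed to the bench: grey base 140 x 345 mm, 12 mm thick, with two aluminium rails up to 40 mm high along its y. Origin on the bench, under the line that joins the saddles (x = 0), half-way along the base; the base reaches from x = -100 to +40 mm. z up; +y points from the sliding saddle to the fixed one
- saddle_fixed (a point): middle of the seat of the fixed yellow saddle, 95 mm above the bench; axes as the stand. Both saddles are alike: flat seat 24 mm wide in x, 16 mm long in y, horns that flare to 45 mm and rise 25 mm above the seat. Between the saddles nothing is higher than 40 mm but the sliding saddle's blue plate (50 mm high, 56 mm long in y)
- saddle_slide (a point): middle of the seat of the sliding yellow saddle, same height and axes; it lies on the line x = 0, at -y of the fixed one. It sits on a blue plate that carries the red knob as well
- slide_saddle (a joint): travel of the sliding saddle along the stand's +y, in m: 0 = saddles 232 mm apart, range -0.014 to 0.118. In the parking slot (about 0) it has 13 mm of play either way. About 2 N of friction. The one inner notch, hidden under the rail's black lip seal, is not measured: its middle is somewhere from 0.068 to 0.106, different each time
- knob (a joint): lift of the red knob in m, 0 fully home to 0.024. A spring and its weight pull it down with about 4.5 N (6 N when lifted). Out of the slots its foot (10 mm long in y) rides on a smooth strip at lift 0.010. The inner notch is 14 mm long in y and 10 mm deep; pushed along on the strip, the freed knob drops into it by itself and then blocks the slide
- knob_grip (a point): centre of the round red knob, 28 mm diameter, 36 mm high; 78 mm above the bench when the knob is home, and rising with it. The knob stands 65 mm from the sliding saddle, on the stand's -x side, and can be gripped from above with a finger on either side of it in the stand's y
- bar_center (a point): centre of the steel bar, 18 x 18 x 200 mm, 0.24 kg or so, with a band of blue tape about its middle; x along its length. It lies flat on the bench at the start (this point then 9 mm up)
- bar: the same bar, origin at the middle of its underside, x along its length
- screwdriver: bystander: hand screwdriver lying just beyond the stand; origin in its underside
- tape: bystander: roll of paper masking tape lying flat, 90 mm across, 45 mm high; origin in its underside
- sanding_block: bystander: cork sanding block 85 x 45 x 28 mm lying near the bar; origin in its underside
- spray_can: bystander: black and orange spray can, 65 mm diameter, 184 mm high; origin in its underside
- paint_tin: bystander: black and brass paint tin, 102 mm diameter, 120 mm high; origin in its underside
- tub: bystander: white and red plastic tub, 122 mm diameter, 118 mm high; origin in its underside
- grinder: bystander: grey and orange angle grinder, about 360 mm long, 70 mm high; origin in its underside
Not all that is in view belongs to the job. There is more than one size of the bar; the job needs the larger.

How it is judged:
On the way, in this order (a step that is already met when the one before it is completed fails the run):
1. the knob of the sliding saddle is fully home in the inner notch (value of joint knob below 0.003 m and value of joint slide_saddle between 0.061 and 0.113 m), for 0.3 s.
2. the bar rests across both saddles (z of bar_center in the frame of saddle_fixed between 0.004 and 0.013 m and z of bar_center in the frame of saddle_slide between 0.004 and 0.013 m and x of bar_center in the frame of saddle_fixed between -0.007 and 0.007 m and y of bar_center in the frame of saddle_fixed above -0.09 m and y of bar_center in the frame of saddle_slide below 0.09 m and angle between the x axis of bar_center and the y axis of stand, either way round below 0.07 rad and angle between bar_center's own x axis and vertical between 1.54 and 1.6 rad), for 0.2 s.
At the end, for the whole second after the job is handed in: The red knob is fully home (within 3 mm) in the inner notch, and the released bar lies at rest, level and along the stand, down on the seats of both saddles, its ends at least 10 mm past the middle of each seat (all of step 1 and all of step 2 and linear speed of bar below 0.02 m/s); the robot touches nothing.
It fails at once if the bar is rammed onto the stand (over 40 N) (contact force between bar and stand above 40 N).
It fails at once if the bar is let fall (faster than 0.45 m/s, out of the fingers) (linear speed of bar above 0.45 m/s and contact force between the fingers and bar below 0.05 N).
It fails at once if anything else on the bench is pushed more than 30 mm or tipped (distance of any of screwdriver, tape, sanding_block, spray_can, paint_tin, tub, grinder from where it was at the start of the episode above 0.03 m or angle between any of screwdriver, tape, sanding_block, spray_can, paint_tin, tub, grinder's own z axis and vertical above 0.5 rad).
It also fails if it takes over 58 s, if anything falls off the work surface, if the arm or the gripper's body presses on something with over 40 N, if the wrist force passes 120 N, or if a joint passes its speed limit or range.

ROBOT

A 6-joint arm with a two-finger parallel gripper is mounted at the origin on the work surface. World frame = base frame: x ahead of the robot, y to its left, z up, the work surface at z = 0. Lengths are in m, angles in rad, forces in N, time in s.
With the tool pointing down it reaches from about 0.375 to 0.975 m from the base axis. Payload 3.8 kg.
Tool frame: the origin (TCP) lies at the very end of the fingers, on their centre line; the grasp point (between the pads) lies 19 mm behind it; z points along the fingers, y is the line along which they close (so a half turn about z gives the same grasp; the last joint's range is limited). The gripper opens to 88 mm and grips with 3 to 60 N. Pads are 18 mm wide; open, the fingers measure 123 mm over their backs; the gripper's body (75 mm by 187 mm) begins 45 mm behind the grasp point.
Start: joints at [1.111, 0.264, 1.604, -0, 1.274, -0.037], TCP at [0.277, 0.616, 0.239] pointing down, gripper open.
Joint ranges: [-2.63, 2.63], [-0.94, 2.18], [0.31, 2.57], [-1.31, 4.45], [0, 2.66], [-2.55, 2.55]. Speed limits (rad/s): [2.57, 2.57, 3.14, 3.14, 3.14, 3.14].

INTERFACE

Orientations are given as a 3x3 rotation matrix whose columns are the frame's x, y, z axes.
In Python, from cell import arm gives the robot as it stands.
- The arm moves only by the shell command python3 -m jog 'ROWS' [OPENING] [FORCE]. ROWS is JSON, a list of rows, each an object with "translation": the shift along the tool's x, y, z in units of 2.5 cm (1.0 is 2.5 cm), a list of three; "spin": the turn about the tool's z in units of 0.12 rad (1.0 is 0.12 rad). A call has 1 to 12 rows; each row shifts and turns the commanded pose from where the row before left it, along the tool's axes as they then stand; what a row does not reach is not made up. A row lasts 1/8 s, in which the tool goes at most 62.5 mm and 10.7 degrees, less where a joint would pass 70% of its speed; a pose out of reach is approached as far as the arm can. A call with a number of a shift or a turn outside -1 to 1 is refused whole. A call with a gripper value outside its range is refused whole. OPENING is the opening, from 0 (shut) to 1 (fully open), set as the call begins (- or left out, the last holds). The fingers move at their own pace and stop on an object; FORCE is the grip in N (left out, the last holds). Time passes only in rows, so rows that do not move let the fingers close. It gives the time, the measured TCP pose, the force, the opening and the grip force at its end, in the units of the state.
- arm.observe(): the state, without advancing time (a new reading comes with each control period).
- arm.capture(name): name is "scene" or "side" or "wrist"; returns the picture (400x640x3 uint8, red, green, blue); there is no depth.
- arm.camera_model(name): a dict with "fx", "fy", "cx", "cy" (pixels), "R" (3x3) and "t" (3): a world point X has camera coordinates R X + t; the wrist camera has in their place "mount" (4x4, takes a point from camera to tool coordinates, whose origin is the TCP and whose axes are the flange's). Camera axes: x right, y down, z forward; pixel columns grow to the right and rows downward; lengths in m; the calibration is good to about 2 mm. The wrist camera is an equidistant fisheye: a pixel r from the principal point sees the ray r / f radians off the axis. A picture is of the moment at which its call begins: read the wrist's pose just before it. camera_model takes no time and is no camera call.
- arm.close_job(): hands the job in; it is judged then, once.
The state is a dict: "time_s": time; "joint_pos": joint angles; "qd": joint speeds; "joint_torque": joint torques, N m; "tcp_pos": TCP position; "orientation": TCP orientation; "wrist_force": force on the tool from outside, world axes, zero at the start; "ft_torque": the same for the moment, N m; "width": opening from 0.0 (shut) to 1.0 (fully open); "gripper_force": force on a finger pad.
Only numpy, scipy, OpenCV 4.12 (cv2) and the standard library are available. Lean on these libraries where they do the work, as an engineer would, in place of code of your own. Each camera call takes 0.05 s, during which the arm holds its last target. There are 200 camera calls.

## Working session

There is one attempt and no reset: what is moved stays moved. The work goes in short steps, Python scripts to look and compute and a shell command to move; the robot and the scene stay as the last step left them, time stands still between calls to the robot, and variables do not carry over. Pictures are saved under pics/ and viewed, at most 10 in all, crops included, and the job is handed in when it is done.

```bash
mkdir -p pics; ls; python3 - <<'E'
from cell import arm
import cv2
for n in("scene","side","wrist"):
    cv2.imwrite(f"pics/{n}0.png",arm.capture(n)[:,:,::-1]); print(n,arm.camera_model(n))
print(arm.observe())
E
```

```text
pics
scene {'fx': 402.23119446671706, 'fy': 402.23119446671706, 'cx': 321.3899228653307, 'cy': 200.3957732903311, 'R': array([[-0.80659832,  0.59109627,  0.00208449],
       [ 0.49534901,  0.67785932, -0.5432643 ],
       [-0.32253449, -0.43716352, -0.83955914]]), 't': array([ 0.40878765, -0.3427499 ,  1.38516799])}
side {'fx': 490.05942824084474, 'fy': 490.05942824084474, 'cx': 320.16212817173255, 'cy': 194.72870706402662, 'R': array([[ 0.99163957, -0.12691594, -0.02330913],
       [-0.08688785, -0.52318447, -0.84777857],
       [ 0.09540164,  0.84271606, -0.52983788]]), 't': array([-0.54729792,  0.17684975,  1.14684444])}
wrist {'fx': 309.70691628693146, 'fy': 309.70691628693146, 'cx': 313.1728035305198, 'cy': 199.3204868972755, 'mount': array([[ 3.73761925e-04, -9.63478238e-01, -2.67786379e-01,
         6.82356880e-02],
       [ 9.99999776e-01,  2.11459460e-04,  6.34928685e-04,
         1.83537137e-04],
       [-5.55114008e-04, -2.67786556e-01,  9.63478102e-01,
        -1.46388039e-01],
       [ 0.00000000e+00,  0.00000000e+00,  0.00000000e+00,
         1.00000000e+00]])}
{'time_s': 0.15, 'joint_pos': array([ 1.11112743e+00,  2.64612872e-01,  1.60502321e+00,  1.74153506e-06,
        1.27369287e+00, -3.68862271e-02]), 'qd': array([-0.00113312, -0.0037221 , -0.00278613,  0.00039188, -0.001297  ,
       -0.00173506]), 'joint_torque': array([ 1.86812453e-03, -5.02847350e+01, -3.57469869e+01,  7.32508069e-02,
        2.49258662e-02, -1.02561473e-04]), 'tcp_pos': array([0.27670896, 0.61509325, 0.23767196]), 'orientation': array([[-9.11950508e-01,  4.10299494e-01, -7.71802791e-04],
       [ 4.10300215e-01,  9.11949184e-01, -1.55532924e-03],
       [ 6.56941237e-05, -1.73505415e-03, -9.99998493e-01]]), 'wrist_force': array([-0.3797433,  0.4006815,  0.555781 ]), 'ft_torque': array([-0.02733473,  0.00659186,  0.04844416]), 'gripper_force': 0.0, 'width': 1.0061425494350302}
```

View pics/scene0.png

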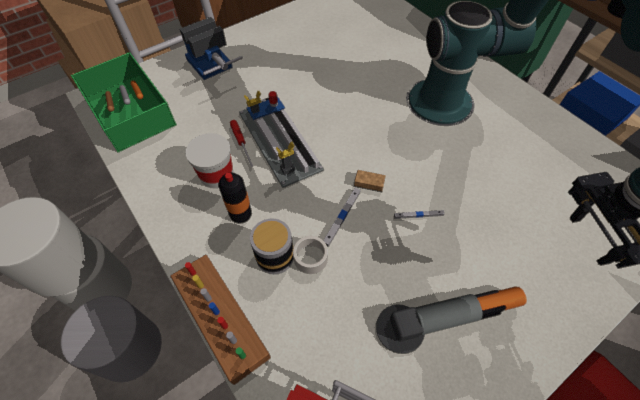

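View pics/side0.png

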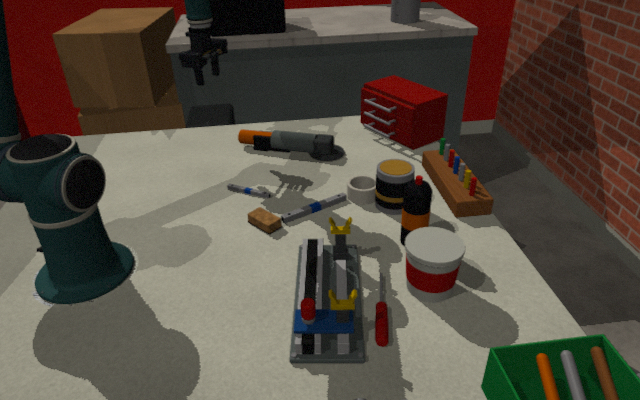

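In the scene view, the bar candidates are the long one at (343,215) and the short one at (418,214). The knob is at (272,97), the sliding saddle at (253,98) and the fixed saddle at (287,155). I'll check these in close crops.

```bash
python3 - <<'E'
import cv2,numpy as np
s=cv2.imread("pics/scene0.png");d=cv2.imread("pics/side0.png")
a=cv2.resize(s[80:260,225:425],(800,720),interpolation=cv2.INTER_CUBIC)
b=d[180:365,215:400]
b=cv2.resize(b,(600,600),interpolation=cv2.INTER_CUBIC)
cv2.imwrite("pics/c1.png",cv2.resize(s[80:230,225:425],(800,600),interpolation=cv2.INTER_CUBIC))
cv2.imwrite("pics/c2.png",b)
E
```

```text
(no output)
```

View pics/c1.png

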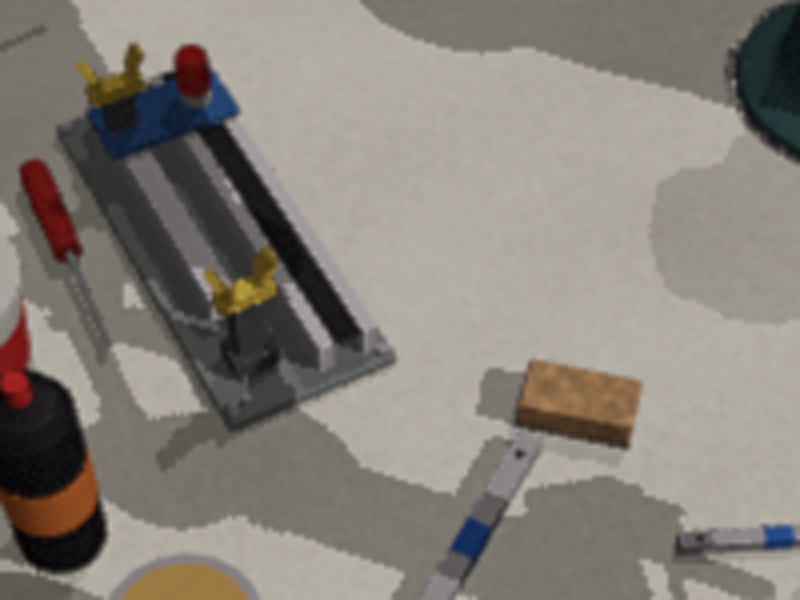

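View pics/c2.png

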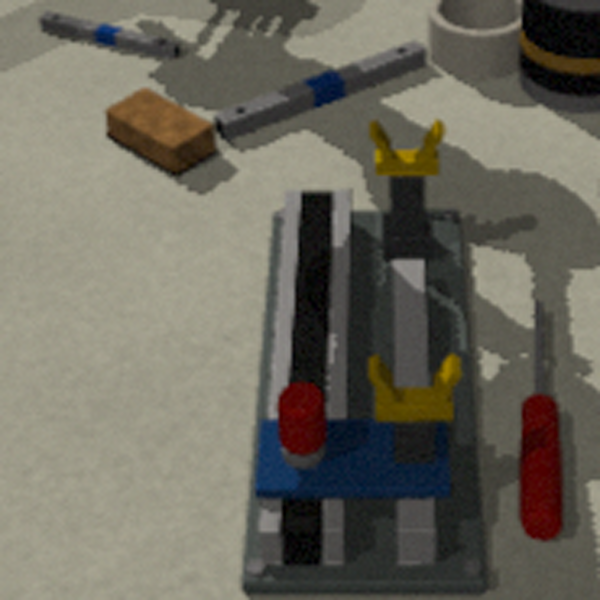

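The crops (c1 is scene ×4 from offset (225,80); c2 is side ×3.243 from (215,180)) show these points:

| Point | c1 | c2 |
|---|---|---|
| Fixed seat | (245,289) | (407,153) |
| Sliding seat | (113,92) | (413,393) |
| Knob centre | (193,72) | (302,422) |
| Long bar's tape | (471,538) | (326,88) |

The small bar at c1 (740,540) is clearly shorter. Next I'll triangulate and fit the stand.

```bash
cat > h.py <<'E'
from cell import arm
import numpy as np
from scipy.optimize import least_squares
def ray(n,uv):
    m=arm.camera_model(n);d=m["R"].T@np.array([(uv[0]-m["cx"])/m["fx"],(uv[1]-m["cy"])/m["fy"],1]);return -m["R"].T@m["t"],d
def at(n,uv,z):
    o,d=ray(n,uv);return o+d*(z-o[2])/d[2]
def proj(n,X):
    m=arm.camera_model(n);c=m["R"]@X+m["t"];return np.array([m["fx"]*c[0]/c[2]+m["cx"],m["fy"]*c[1]/c[2]+m["cy"]])
def wproj(X,p,R):
    m=arm.camera_model("wrist");M=m["mount"];t=R.T@(X-p);c=M[:3,:3].T@(t-M[:3,3])
    r=np.hypot(c[0],c[1]);th=np.arctan2(r,c[2]);return np.array([m["cx"]+m["fx"]*th*c[0]/r,m["cy"]+m["fy"]*th*c[1]/r])
def wat(uv,z,p,R):
    m=arm.camera_model("wrist");M=m["mount"];d=np.array([uv[0]-m["cx"],uv[1]-m["cy"]])/m["fx"];th=np.linalg.norm(d)
    v=np.r_[d/th*np.sin(th),np.cos(th)];v=R@M[:3,:3]@v;o=p+R@M[:3,3];return o+v*(z-o[2])/v[2]
def S(x,y):return "scene",(225+x/4,80+y/4)
def D(x,y):return "side",(215+x/3.243,180+y/3.243)
E
python3 - <<'E'
from h import *
for nm,z,a,b in [("fix",.095,S(245,289),D(407,153)),("slide",.095,S(113,92),D(413,393)),("knob",.078,S(193,72),D(302,422)),
 ("tape",.018,S(471,538),D(326,88)),("barend",.018,S(528,440),D(225,122))]:
    print(nm,at(*a,z).round(4),at(*b,z).round(4))
print("far",at("scene",(330,240),.018))
# stand fit: x,y,yaw,fixed y, slide offset
obs=[((0,'f',.095),S(245,289)),((0,'f',.095),D(407,153)),((0,'s',.095),S(113,92)),((0,'s',.095),D(413,393)),
((-.065,'s',.078),S(193,72)),((-.065,'s',.078),D(302,422)),
((.04,.1725,.006),S(235,428)),((-.1,.1725,.012),S(395,355)),((.04,-.1725,.012),S(60,130)),
((-.1,-.1725,.006),D(245,588)),((.04,-.1725,.006),D(487,588)),((.04,.1725,.012),D(460,212))]
def f(q,):
    x,y,w,yf,ys=q;c,s=np.cos(w),np.sin(w);r=[]
    for (a,b,z),(n,uv) in obs:
        b={'f':yf,'s':ys}.get(b,b);r+=list(proj(n,np.array([x+c*a-s*b,y+s*a+c*b,z]))-uv)
    return r
F=at(*S(245,289),.095);L=at(*S(113,92),.095);w=np.arctan2(*(F-L)[[1,0]])-np.pi/2
q=least_squares(f,[*(F+L)[:2]/2,w,.116,-.116],loss="soft_l1").x
print(q,np.round(f(q),1).reshape(-1,2).tolist());x,y,w,yf,ys=q;c,s=np.cos(w),np.sin(w)
for a,b in((0,yf),(0,ys),(-.065,ys)):print(x+c*a-s*b,y+s*a+c*b)
E
```

```text
fix [ 0.5922 -0.0518  0.095 ] [ 0.5935 -0.0546  0.095 ]
slide [ 0.566 -0.276  0.095] [ 0.559  -0.2861  0.095 ]
knob [ 0.4956 -0.2747  0.078 ] [ 0.495  -0.2823  0.078 ]
tape [0.558 0.17  0.018] [0.5592 0.1522 0.018 ]
barend [0.4742 0.1293 0.018 ] [0.4729 0.116  0.018 ]
far [0.63410431 0.21249169 0.018     ]
[ 0.5753033  -0.17807644 -0.14188042  0.12634239 -0.10937937] [[-0.5, -0.1], [-0.3, -0.4], [-0.0, -2.7], [0.5, 0.1], [-0.4, -0.5], [-0.0, -2.0], [-1.4, 0.4], [0.6, -0.5], [-1.8, -1.3], [-1.2, 0.0], [0.2, -0.2], [-0.5, -2.1]]
0.5931687322239554 -0.05300356525697136
0.5598365238155458 -0.286356747766855
0.49548965384117727 -0.2771654298797564
```

The stand fit is consistent: yaw is -0.142, the saddles are 236 mm apart, and the knob is at about (0.4955,-0.277). I'll move above the knob first: spin -2.34 units, then tool y -852 mm and tool x -343 mm.

```bash
python3 -m jog '[{"translation":[0,0,0],"spin":-0.8},{"translation":[0,0,0],"spin":-0.8},{"translation":[0,0,0],"spin":-0.74},{"translation":[-0.4,-1,0],"spin":0},{"translation":[-0.4,-1,0],"spin":0},{"translation":[-0.4,-1,0],"spin":0},{"translation":[-0.4,-1,0],"spin":0},{"translation":[-0.4,-1,0],"spin":0},{"translation":[-0.4,-1,0],"spin":0},{"translation":[-0.4,-1,0],"spin":0},{"translation":[-0.4,-1,0],"spin":0},{"translation":[-0.4,-1,0],"spin":0}]' 1
python3 -m jog '[{"translation":[-0.4,-1,0],"spin":0},{"translation":[-0.4,-1,0],"spin":0},{"translation":[-0.4,-1,0],"spin":0},{"translation":[-0.4,-1,0],"spin":0},{"translation":[-0.4,-1,0],"spin":0},{"translation":[-0.4,-1,0],"spin":0},{"translation":[-0.4,-1,0],"spin":0},{"translation":[-0.4,-1,0],"spin":0},{"translation":[-0.4,-1,0],"spin":0},{"translation":[-0.4,-1,0],"spin":0},{"translation":[-0.4,-1,0],"spin":0},{"translation":[-0.4,-1,0],"spin":0}]'
python3 -m jog '[{"translation":[-0.4,-1,0],"spin":0},{"translation":[-0.4,-1,0],"spin":0},{"translation":[-0.4,-1,0],"spin":0},{"translation":[-0.4,-1,0],"spin":0},{"translation":[-0.4,-1,0],"spin":0},{"translation":[-0.4,-1,0],"spin":0},{"translation":[-0.4,-1,0],"spin":0},{"translation":[-0.4,-1,0],"spin":0},{"translation":[-0.4,-1,0],"spin":0},{"translation":[-0.4,-1,0],"spin":0},{"translation":[0,0,0],"spin":0},{"translation":[0,0,0],"spin":0}]'
python3 - <<'E'
from h import *
import cv2
s=arm.observe();cv2.imwrite("pics/w1.png",arm.capture("wrist")[:,:,::-1])
p,R=s["tcp_pos"],s["orientation"];np.savez("w1.npz",p=p,R=R);print(p,R.round(3),s["joint_pos"].round(2),s["wrist_force"])
print([wproj(np.array(X),p,R).round() for X in([.4955,-.277,.096],[.5598,-.2864,.095],[.5932,-.053,.095])])
E
```

```text
time_s: 1.65
tcp_pos: [0.3343, 0.3787, 0.2386]
orientation: [[-0.99, 0.141, -0.0], [0.141, 0.99, -0.0], [0.0, -0.0, -1.0]]
wrist_force: [1.8, -0.3, -1.0]
width: 1.0
gripper_force: 0.0
time_s: 3.15
tcp_pos: [0.4104, 0.0649, 0.2386]
orientation: [[-0.99, 0.142, 0.0], [0.142, 0.99, 0.0], [-0.0, 0.0, -1.0]]
wrist_force: [-0.2, 0.5, -0.8]
width: 0.998
gripper_force: 0.0
time_s: 4.65
tcp_pos: [0.4736, -0.1951, 0.2384]
orientation: [[-0.99, 0.142, -0.001], [0.142, 0.99, 0.001], [0.001, 0.001, -1.0]]
wrist_force: [0.8, 0.2, -0.0]
width: 1.002
gripper_force: 0.0
[ 0.47358517 -0.19508918  0.23842721] [[-0.99   0.142 -0.001]
 [ 0.142  0.99   0.001]
 [ 0.001  0.001 -1.   ]] [-0.44 -0.05  1.95  0.    1.24 -1.87] [ 0.81543177  0.19296886 -0.00494862]
[array([236., 220.]), array([241., 276.]), array([451., 272.])]
```

View pics/w1.png

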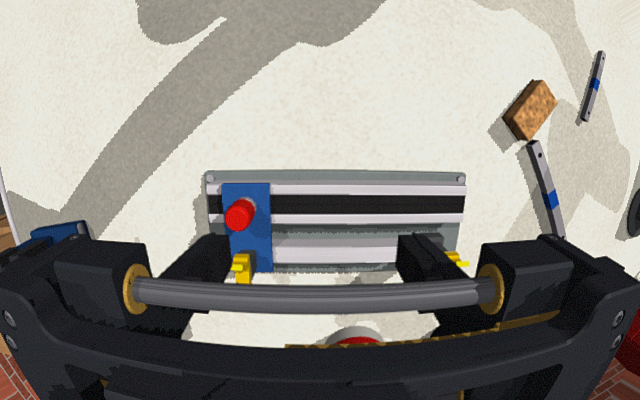

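The knob top is at (237,217), the sliding saddle at (243,268) and the long bar's tape at (552,199). All match the predictions to about 3 mm, so I'll descend on the knob.

```bash
python3 - <<'E'
from h import *
d=np.load("w1.npz");p,R=d["p"],d["R"]
for n,uv in(("tape",(552,199)),("near",(535,142)),("far",(562,240))):print(n,wat(uv,.018,p,R).round(4))
print("knobtop",wat((237,217),.096,p,R).round(4))
E
python3 -m jog '[{"translation":[-0.43,-1,0],"spin":0},{"translation":[-0.43,-1,0],"spin":0},{"translation":[-0.43,-1,0],"spin":0},{"translation":[0,-0.12,1],"spin":0},{"translation":[0,0,1],"spin":0},{"translation":[0,0,1],"spin":0},{"translation":[0,0,1],"spin":0},{"translation":[0,0,1],"spin":0},{"translation":[0,0,1],"spin":0},{"translation":[0,0,0.9],"spin":0},{"translation":[0,0,0],"spin":0}]'
python3 -m jog '[{"translation":[0,0,0],"spin":0},{"translation":[0,0,0],"spin":0},{"translation":[0,0,0],"spin":0},{"translation":[0,0,0],"spin":0},{"translation":[0,0,0],"spin":0},{"translation":[0,0,0],"spin":0}]' 0 25
```

```text
tape [0.559  0.1672 0.018 ]
near [0.4678 0.1261 0.018 ]
far [0.6366 0.2046 0.018 ]
knobtop [ 0.4929 -0.2749  0.096 ]
time_s: 6.08
tcp_pos: [0.4936, -0.277, 0.064]
orientation: [[-0.99, 0.142, -0.004], [0.142, 0.99, 0.003], [0.004, 0.002, -1.0]]
wrist_force: [0.5, 0.3, -0.1]
width: 1.001
gripper_force: 0.0
time_s: 6.82
tcp_pos: [0.495, -0.2772, 0.0663]
orientation: [[-0.99, 0.141, 0.0], [0.141, 0.99, -0.0], [-0.0, -0.0, -1.0]]
wrist_force: [0.5, 0.1, -0.5]
width: 0.345
gripper_force: 0.0
```

```bash
python3 -m jog '[{"translation":[0,0,0],"spin":0},{"translation":[0,0,0],"spin":0},{"translation":[0,0,0],"spin":0}]'
python3 -m jog '[{"translation":[0,0,-0.3],"spin":0},{"translation":[0,0,-0.36],"spin":0},{"translation":[0,0,0],"spin":0},{"translation":[0,0,0],"spin":0}]'
```

```text
time_s: 7.2
tcp_pos: [0.495, -0.2772, 0.0662]
orientation: [[-0.99, 0.142, -0.0], [0.142, 0.99, 0.0], [0.0, 0.0, -1.0]]
wrist_force: [0.2, 0.7, 1.3]
width: 0.306
gripper_force: 25.0
time_s: 7.7
tcp_pos: [0.495, -0.2772, 0.0825]
orientation: [[-0.99, 0.142, 0.0], [0.142, 0.99, 0.0], [-0.0, 0.0, -1.0]]
wrist_force: [3.3, -0.5, -6.2]
width: 0.308
gripper_force: 25.0
```

```bash
python3 -m jog '[{"translation":[0,0.3,0],"spin":0},{"translation":[0,0.5,0],"spin":0},{"translation":[0,0.5,0],"spin":0},{"translation":[0,0.5,0],"spin":0},{"translation":[0,0.4,0],"spin":0},{"translation":[0,0,0],"spin":0},{"translation":[0,0,0],"spin":0}]'
python3 -m jog '[{"translation":[0,0,0.16],"spin":0},{"translation":[0,0,0.08],"spin":0},{"translation":[0,0,0],"spin":0},{"translation":[0,0,0],"spin":0}]'
```

```text
time_s: 8.57
tcp_pos: [0.503, -0.2221, 0.0827]
orientation: [[-0.99, 0.141, 0.0], [0.141, 0.99, 0.001], [0.0, 0.001, -1.0]]
wrist_force: [3.8, 1.9, -4.9]
width: 0.308
gripper_force: 25.0
time_s: 9.07
tcp_pos: [0.5029, -0.223, 0.0767]
orientation: [[-0.99, 0.142, 0.0], [0.142, 0.99, 0.0], [-0.0, 0.0, -1.0]]
wrist_force: [2.5, 1.9, -4.9]
width: 0.309
gripper_force: 25.0
```

The knob rides on the strip. I'll free it now, then push with the rear finger in small steps.

```bash
python3 -m jog '[{"translation":[0,0,0],"spin":0},{"translation":[0,0,0],"spin":0},{"translation":[0,0,0],"spin":0}]' 0.4
python3 -m jog '[{"translation":[0,0.1,0],"spin":0},{"translation":[0,0.1,0],"spin":0},{"translation":[0,0.1,0],"spin":0},{"translation":[0,0.1,0],"spin":0}]'
python3 -m jog '[{"translation":[0,0.1,0],"spin":0},{"translation":[0,0.1,0],"spin":0},{"translation":[0,0.1,0],"spin":0}]'
```

```text
time_s: 9.45
tcp_pos: [0.5029, -0.2232, 0.0772]
orientation: [[-0.99, 0.142, 0.0], [0.142, 0.99, -0.001], [-0.0, -0.001, -1.0]]
wrist_force: [-0.4, 0.2, -0.7]
width: 0.398
gripper_force: 0.0
time_s: 9.95
tcp_pos: [0.5042, -0.2138, 0.0769]
orientation: [[-0.99, 0.141, -0.0], [0.141, 0.99, -0.002], [-0.0, -0.002, -1.0]]
wrist_force: [-0.6, -5.4, 0.7]
width: 0.4
gripper_force: 2.6
time_s: 10.32
tcp_pos: [0.5052, -0.2063, 0.0768]
orientation: [[-0.99, 0.141, -0.0], [0.141, 0.99, -0.002], [-0.0, -0.002, -1.0]]
wrist_force: [-0.8, -5.5, -0.0]
width: 0.401
gripper_force: 2.6
```

```bash
python3 -m jog '[{"translation":[0,0.08,0],"spin":0},{"translation":[0,0.08,0],"spin":0},{"translation":[0,0,0],"spin":0}]'
```

```text
time_s: 10.7
tcp_pos: [0.5059, -0.2021, 0.0769]
orientation: [[-0.99, 0.141, 0.0], [0.141, 0.99, -0.001], [-0.0, -0.001, -1.0]]
wrist_force: [-1.3, -5.5, 0.8]
width: 0.401
gripper_force: 2.4
```

```bash
python3 -m jog '[{"translation":[0,0.08,0],"spin":0},{"translation":[0,0.08,0],"spin":0},{"translation":[0,0.08,0],"spin":0}]'
```

```text
time_s: 11.08
tcp_pos: [0.5068, -0.1962, 0.0769]
orientation: [[-0.99, 0.141, 0.0], [0.141, 0.99, -0.001], [-0.0, -0.001, -1.0]]
wrist_force: [-2.4, -5.0, 1.0]
width: 0.399
gripper_force: 2.6
```

```bash
python3 -m jog '[{"translation":[0,0.08,0],"spin":0},{"translation":[0,0.08,0],"spin":0},{"translation":[0,0.08,0],"spin":0}]'
```

```text
time_s: 11.45
tcp_pos: [0.5076, -0.1903, 0.0769]
orientation: [[-0.99, 0.141, 0.0], [0.141, 0.99, -0.001], [-0.0, -0.001, -1.0]]
wrist_force: [-1.4, -5.2, 0.2]
width: 0.401
gripper_force: 2.6
```

```bash
python3 -m jog '[{"translation":[0,0.08,0],"spin":0},{"translation":[0,0.08,0],"spin":0},{"translation":[0,0.08,0],"spin":0}]'
```

```text
time_s: 11.82
tcp_pos: [0.5085, -0.1843, 0.0769]
orientation: [[-0.99, 0.141, 0.0], [0.141, 0.99, -0.001], [-0.0, -0.001, -1.0]]
wrist_force: [-1.7, -5.4, 0.4]
width: 0.4
gripper_force: 2.6
```

```bash
python3 -m jog '[{"translation":[0,0.08,0],"spin":0},{"translation":[0,0.08,0],"spin":0}]'
```

```text
time_s: 12.08
tcp_pos: [0.509, -0.1803, 0.0769]
orientation: [[-0.99, 0.141, 0.0], [0.141, 0.99, -0.001], [-0.0, -0.001, -1.0]]
wrist_force: [-0.3, -4.8, -0.8]
width: 0.404
gripper_force: 2.6
```

```bash
python3 -m jog '[{"translation":[0,0.08,0],"spin":0},{"translation":[0,0.08,0],"spin":0},{"translation":[0,0.08,0],"spin":0}]'
```

```text
time_s: 12.45
tcp_pos: [0.5099, -0.1742, 0.0768]
orientation: [[-0.99, 0.141, 0.0], [0.141, 0.99, -0.001], [-0.0, -0.001, -1.0]]
wrist_force: [-0.3, -4.2, -1.8]
width: 0.403
gripper_force: 2.2
```

```bash
python3 -m jog '[{"translation":[0,0.08,0],"spin":0},{"translation":[0,0.08,0],"spin":0}]'
```

```text
time_s: 12.7
tcp_pos: [0.5105, -0.1694, 0.0767]
orientation: [[-0.99, 0.142, 0.0], [0.142, 0.99, 0.001], [0.0, 0.001, -1.0]]
wrist_force: [-0.5, -2.4, 0.5]
width: 0.399
gripper_force: 1.0
```

```bash
python3 -m jog '[{"translation":[0,0.08,0],"spin":0},{"translation":[0,0,0],"spin":0}]'
python3 - <<'E'
from h import *
import cv2
s=arm.observe();print(s["tcp_pos"],s["wrist_force"],s["gripper_force"])
a=arm.capture("wrist")[100:300,180:480,::-1];b=arm.capture("side")[170:370,240:440,::-1]
cv2.imwrite("pics/k1.png",np.vstack([cv2.resize(a,(450,300),interpolation=3),cv2.resize(b,(450,300),interpolation=3)]) )
E
```

```text
time_s: 12.95
tcp_pos: [0.5105, -0.169, 0.0767]
orientation: [[-0.99, 0.14, -0.0], [0.14, 0.99, -0.003], [-0.0, -0.003, -1.0]]
wrist_force: [-0.4, -8.3, -1.5]
width: 0.401
gripper_force: 4.1
[ 0.51049104 -0.16904444  0.07665001] [-0.40788101 -8.32447907 -1.45514443] 4.052354880259372
```

View pics/k1.png

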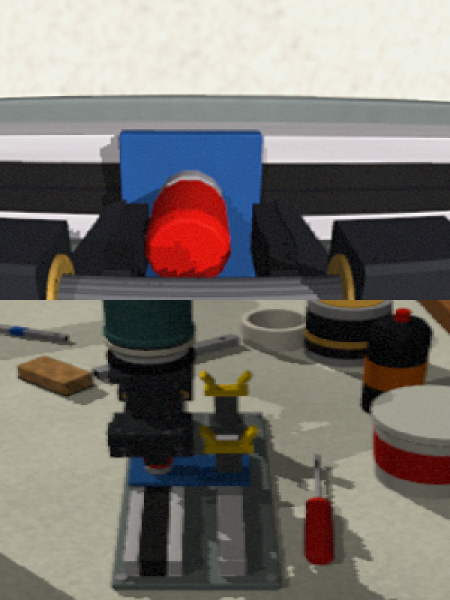

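The force dipped to 2.4 N and then rose to 8.3 N with no further travel, so the knob has dropped and is blocking. The image agrees: the knob is low, close to the plate. I'll back off and rise, then turn +21.2 spin units for the bar.

```bash
python3 -m jog '[{"translation":[0,-0.2,0],"spin":0},{"translation":[0,-0.04,0],"spin":0},{"translation":[0,0,-0.5],"spin":0},{"translation":[0,0,-1],"spin":0},{"translation":[0,0,-1],"spin":0},{"translation":[0,0,-1],"spin":0},{"translation":[0,0,-1],"spin":0},{"translation":[0,0,-1],"spin":0},{"translation":[0,0,-1],"spin":0},{"translation":[0,0,0],"spin":0}]'
python3 -m jog '[{"translation":[0,0,0],"spin":1},{"translation":[0,0,0],"spin":1},{"translation":[0,0,0],"spin":1},{"translation":[0,0,0],"spin":1},{"translation":[0,0,0],"spin":1},{"translation":[0,0,0],"spin":1},{"translation":[0,0,0],"spin":1},{"translation":[0,0,0],"spin":1},{"translation":[0,0,0],"spin":1},{"translation":[0,0,0],"spin":1},{"translation":[0,0,0],"spin":1},{"translation":[0,0,0],"spin":1}]' 0.6
python3 -m jog '[{"translation":[0,0,0],"spin":1},{"translation":[0,0,0],"spin":1},{"translation":[0,0,0],"spin":1},{"translation":[0,0,0],"spin":1},{"translation":[0,0,0],"spin":1},{"translation":[0,0,0],"spin":1},{"translation":[0,0,0],"spin":1},{"translation":[0,0,0],"spin":1},{"translation":[0,0,0],"spin":1},{"translation":[0,0,0],"spin":0.2}]'
python3 - <<'E'
from h import *
s=arm.observe();R=s["orientation"];print(s["joint_pos"].round(2),(R.T@(np.array([.5585,.168,.2])-s["tcp_pos"])/.025).round(2))
E
```

```text
time_s: 14.3
tcp_pos: [0.5115, -0.1741, 0.2425]
orientation: [[-0.99, 0.141, 0.006], [0.141, 0.99, -0.002], [-0.006, -0.001, -1.0]]
wrist_force: [-0.7, 0.2, -0.6]
width: 0.403
gripper_force: 0.0
time_s: 15.8
tcp_pos: [0.5091, -0.1733, 0.2378]
orientation: [[0.015, 1.0, -0.002], [1.0, -0.015, 0.001], [0.001, -0.002, -1.0]]
wrist_force: [0.4, -0.0, -0.5]
width: 0.602
gripper_force: 0.0
time_s: 17.05
tcp_pos: [0.5092, -0.1734, 0.238]
orientation: [[0.898, 0.44, -0.002], [0.44, -0.898, 0.001], [-0.001, -0.001, -1.0]]
wrist_force: [0.0, 0.6, 0.1]
width: 0.599
gripper_force: 0.0
[-0.37  0.01  1.9   0.    1.24  0.74] [  7.78 -11.39   1.53]
```

```bash
python3 -m jog '[{"translation":[0.65,-0.95,0],"spin":0},{"translation":[0.65,-0.95,0],"spin":0},{"translation":[0.65,-0.95,0],"spin":0},{"translation":[0.65,-0.95,0],"spin":0},{"translation":[0.65,-0.95,0],"spin":0},{"translation":[0.65,-0.95,0],"spin":0},{"translation":[0.65,-0.95,0],"spin":0},{"translation":[0.65,-0.95,0],"spin":0},{"translation":[0.65,-0.95,0],"spin":0},{"translation":[0.65,-0.95,0],"spin":0},{"translation":[0.65,-0.95,0],"spin":0},{"translation":[0.6,-0.95,0],"spin":0}]'
python3 -m jog '[{"translation":[0,0,1],"spin":0},{"translation":[0,0,1],"spin":0},{"translation":[0,0,0],"spin":0}]'
python3 - <<'E'
from h import *
import cv2
s=arm.observe();w=arm.capture("wrist")[:,:,::-1];p,R=s["tcp_pos"],s["orientation"];np.savez("w2.npz",p=p,R=R);print(p,R.round(3))
cv2.imwrite("pics/w2.png",w)
a=arm.capture("scene")[:,:,::-1][80:200,220:340];b=arm.capture("side")[:,:,::-1][180:380,260:420]
cv2.imwrite("pics/s2.png",np.hstack([cv2.resize(a,(400,400),interpolation=2),cv2.resize(b,(400,500),interpolation=2)[:400]]))
E
```

```text
time_s: 18.55
tcp_pos: [0.5581, 0.1683, 0.2385]
orientation: [[0.897, 0.442, -0.001], [0.442, -0.897, -0.0], [-0.001, -0.0, -1.0]]
wrist_force: [0.2, 0.4, -0.4]
width: 0.601
gripper_force: 0.0
time_s: 18.92
tcp_pos: [0.5561, 0.167, 0.1861]
orientation: [[0.897, 0.441, -0.006], [0.441, -0.897, -0.001], [-0.006, -0.001, -1.0]]
wrist_force: [-0.1, 0.3, 0.3]
width: 0.6
gripper_force: 0.0
[0.55614018 0.16701072 0.18614906] [[ 0.897  0.441 -0.006]
 [ 0.441 -0.897 -0.001]
 [-0.006 -0.001 -1.   ]]
```

View pics/w2.png

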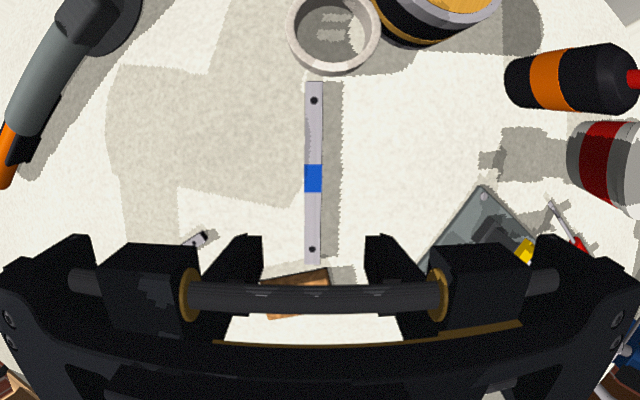

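View pics/s2.png

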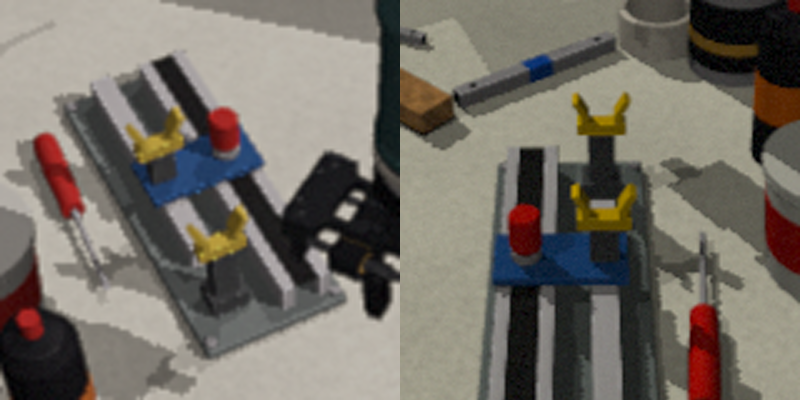

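The bar runs vertically in the wrist view: tape at (313,178), ends at (314,82) and (312,265). In the crops, the sliding saddle is now close in and the knob sits low on the plate. I'll compute positions.

```bash
python3 - <<'E'
from h import *
d=np.load("w2.npz");p,R=d["p"],d["R"]
P=[wat(u,.018,p,R) for u in((313,178),(314.5,82),(312.5,265))];print(np.round(P,4));e=P[1]-P[2];print(np.linalg.norm(e),np.arctan2(e[1],e[0]),np.arctan2(R[1,0],R[0,0]),((P[1]+P[2])/2).round(4))
c=P[0];s=arm.observe();print("go",(s["orientation"].T@(np.array([c[0],c[1],.004])-s["tcp_pos"])/.025).round(2))
A=lambda x,y:("scene",(220+x/3.3333,80+y/3.3333));B=lambda x,y:("side",(260+(x-400)/2.5,180+y/2.5))
for n,a,b in(("fix",A(221,248),B(601,126)),("slide",A(160,152),B(605,219)),("knobtop",A(222,116),B(524,213)),("knobbot",A(224,154),B(525,258))):
    o,u=ray(*a);q,v=ray(*b);t=np.linalg.lstsq(np.c_[u,-v],q-o,rcond=None)[0];X=(o+u*t[0]+q+v*t[1])/2;print(n,X.round(4),at(*a,.095).round(4),at(*b,.095).round(4))
E
```

```text
[[0.5595 0.1689 0.018 ]
 [0.6485 0.211  0.018 ]
 [0.4688 0.1249 0.018 ]]
0.1992321589361866 0.44700910683028416 0.4571260561591858 [0.5586 0.168  0.018 ]
go [ 0.04 -0.05  7.44]
fix [ 0.593  -0.0527  0.0848] [ 0.5965 -0.0452  0.095 ] [ 0.5913 -0.0667  0.095 ]
slide [ 0.5755 -0.1788  0.0836] [ 0.5795 -0.1688  0.095 ] [ 0.574  -0.1924  0.095 ]
knobtop [ 0.5102 -0.1739  0.0942] [ 0.5106 -0.1732  0.095 ] [ 0.5101 -0.1749  0.095 ]
knobbot [ 0.5104 -0.1743  0.0453] [ 0.5349 -0.1333  0.095 ] [ 0.505  -0.2284  0.095 ]
```

Measured bar length is 199 mm (right size), yaw 0.447, centre (0.559,0.1685). The knob top is at z≈0.094, so it is home. Descending to grip the bar.

```bash
python3 -m jog '[{"translation":[0.04,-0.05,1],"spin":0.08},{"translation":[0,0,1],"spin":0},{"translation":[0,0,1],"spin":0},{"translation":[0,0,1],"spin":0},{"translation":[0,0,1],"spin":0},{"translation":[0,0,1],"spin":0},{"translation":[0,0,0.8],"spin":0},{"translation":[0,0,0],"spin":0},{"translation":[0,0,0],"spin":0}]'
```

```text
time_s: 20.2
tcp_pos: [0.5597, 0.1691, 0.0202]
orientation: [[0.902, 0.431, 0.002], [0.431, -0.902, 0.0], [0.002, 0.0, -1.0]]
wrist_force: [-0.5, -0.5, 1.5]
width: 0.597
gripper_force: 0.0
```

```bash
python3 -m jog '[{"translation":[0,0,0.3],"spin":0},{"translation":[0,0,0.33],"spin":0},{"translation":[0,0,0],"spin":0},{"translation":[0,0,0],"spin":0}]'
python3 -m jog '[{"translation":[0,0,0],"spin":0},{"translation":[0,0,0],"spin":0},{"translation":[0,0,0],"spin":0},{"translation":[0,0,0],"spin":0},{"translation":[0,0,0],"spin":0},{"translation":[0,0,0],"spin":0},{"translation":[0,0,0],"spin":0},{"translation":[0,0,0],"spin":0},{"translation":[0,0,0],"spin":0}]' 0 35
```

```text
time_s: 20.7
tcp_pos: [0.5587, 0.1689, 0.0033]
orientation: [[0.902, 0.431, -0.0], [0.431, -0.902, -0.0], [-0.0, -0.0, -1.0]]
wrist_force: [0.4, 0.1, 0.2]
width: 0.599
gripper_force: 0.0
time_s: 21.82
tcp_pos: [0.5588, 0.1689, 0.0036]
orientation: [[0.902, 0.431, 0.0], [0.431, -0.902, 0.0], [0.0, -0.0, -1.0]]
wrist_force: [0.1, 0.3, 1.9]
width: 0.196
gripper_force: 35.0
```

```bash
python3 -m jog '[{"translation":[0,0,-0.3],"spin":0},{"translation":[0,0,-0.8],"spin":0},{"translation":[0,0,-1],"spin":0},{"translation":[0,0,-1],"spin":0},{"translation":[0,0,-1],"spin":0},{"translation":[0,0,-1],"spin":0},{"translation":[0,0,-1],"spin":0},{"translation":[0,0,-1],"spin":0},{"translation":[0,0,-1],"spin":0},{"translation":[0,0,-0.6],"spin":0}]'
python3 -m jog '[{"translation":[0,0,0],"spin":-0.8},{"translation":[0,0,0],"spin":-0.9},{"translation":[0,0,0],"spin":-1},{"translation":[0,0,0],"spin":-1},{"translation":[0,0,0],"spin":-1},{"translation":[0,0,0],"spin":-1},{"translation":[0,0,0],"spin":-1},{"translation":[0,0,0],"spin":-0.9},{"translation":[0,0,0],"spin":-0.59},{"translation":[0,0,0],"spin":0},{"translation":[0,0,0],"spin":0}]'
python3 - <<'E'
from h import *
s=arm.observe();R=s["orientation"];print(np.arctan2(R[1,0],R[0,0]),s["width"],(R.T@(np.array([.584,-.1174,.14])-s["tcp_pos"])/.025).round(2))
E
```

```text
time_s: 23.08
tcp_pos: [0.5593, 0.169, 0.2236]
orientation: [[0.902, 0.431, 0.003], [0.431, -0.902, 0.001], [0.003, 0.001, -1.0]]
wrist_force: [1.0, -0.6, -3.9]
width: 0.204
gripper_force: 35.0
time_s: 24.45
tcp_pos: [0.5586, 0.1688, 0.221]
orientation: [[0.143, 0.99, -0.0], [0.99, -0.143, -0.0], [-0.0, -0.0, -1.0]]
wrist_force: [0.4, 0.1, -2.7]
width: 0.201
gripper_force: 35.0
1.4276108902023938 0.2012088895779609 [-11.19   2.64   3.24]
```

```bash
python3 -m jog '[{"translation":[-0.7,0.22,0],"spin":0},{"translation":[-1,0.22,0],"spin":0},{"translation":[-1,0.22,0],"spin":0},{"translation":[-1,0.22,0],"spin":0},{"translation":[-1,0.22,0],"spin":0},{"translation":[-1,0.22,0],"spin":0},{"translation":[-1,0.22,0],"spin":0},{"translation":[-1,0.22,0],"spin":0},{"translation":[-1,0.22,0],"spin":0},{"translation":[-1,0.22,0],"spin":0},{"translation":[-1,0.22,0],"spin":0},{"translation":[-0.49,0.22,0],"spin":0}]'
python3 -m jog '[{"translation":[0,0,0.5],"spin":0},{"translation":[0,0,1],"spin":0},{"translation":[0,0,1],"spin":0},{"translation":[0,0,0.8],"spin":0},{"translation":[0,0,0],"spin":0},{"translation":[0,0,0],"spin":0}]'
python3 - <<'E'
from h import *
import cv2
s=arm.observe();p,R=s["tcp_pos"],s["orientation"]
w=arm.capture("wrist")[:,:,::-1];b=arm.capture("side")[:,:,::-1][180:330,280:400]
np.savez("w3.npz",p=p,R=R);print(p,s["wrist_force"])
print([wproj(np.array(X),p,R).round(1) for X in([.5932,-.053,.095],[.5749,-.1817,.095])])
print(proj("side",np.array([.5932,-.053,.095])),proj("side",np.array([.5749,-.1817,.095])),proj("side",p+R@[-.1,0,-.006]))
cv2.imwrite("pics/w3.png",np.hstack([cv2.resize(w,(400,250)),cv2.resize(b,(400,500),interpolation=2)[:250*0+500]][1:]+[cv2.resize(w[0:300,220:420],(333,500),interpolation=2)]))
E
```

```text
time_s: 25.95
tcp_pos: [0.5842, -0.1196, 0.221]
orientation: [[0.144, 0.99, -0.0], [0.99, -0.144, -0.0], [-0.0, -0.0, -1.0]]
wrist_force: [0.3, -0.1, -3.4]
width: 0.201
gripper_force: 35.0
time_s: 26.7
tcp_pos: [0.5851, -0.1172, 0.139]
orientation: [[0.141, 0.99, 0.001], [0.99, -0.141, -0.0], [-0.0, 0.001, -1.0]]
wrist_force: [0.1, -0.0, -2.4]
width: 0.204
gripper_force: 35.0
[ 0.58507707 -0.11721645  0.1390492 ] [ 0.14413808 -0.03526081 -2.37309248]
[array([310.5, 122.1]), array([311. , 305.5])]
[340.25849334 226.78117132] [341.58708685 264.15624091] [342.49517592 255.78237962]
```

View pics/w3.png

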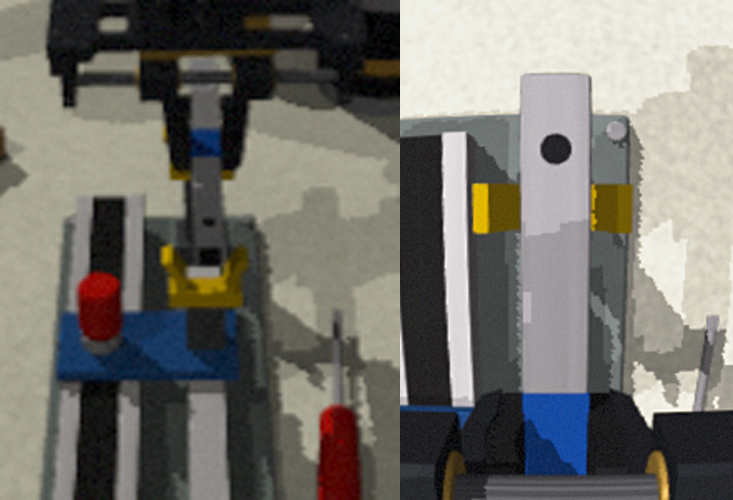

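Bar centre is at px 313.7 against horn middle 311.6, so the bar is about 1 mm off in +tool y; yaw is aligned. I'll correct by -0.05 and lower gently.

```bash
python3 -m jog '[{"translation":[0,-0.05,0.2],"spin":0},{"translation":[0,0,0.3],"spin":0},{"translation":[0,0,0.3],"spin":0},{"translation":[0,0,0.3],"spin":0},{"translation":[0,0,0.2],"spin":0},{"translation":[0,0,0.06],"spin":0},{"translation":[0,0,0],"spin":0},{"translation":[0,0,0],"spin":0}]'
python3 -m jog '[{"translation":[0,0,0.05],"spin":0},{"translation":[0,0,0.05],"spin":0},{"translation":[0,0,0],"spin":0}]'
```

```text
time_s: 27.8
tcp_pos: [0.5836, -0.1173, 0.1048]
orientation: [[0.142, 0.99, 0.001], [0.99, -0.142, -0.0], [-0.0, 0.001, -1.0]]
wrist_force: [-0.4, 0.6, -3.0]
width: 0.203
gripper_force: 35.0
time_s: 28.18
tcp_pos: [0.5832, -0.1172, 0.1018]
orientation: [[0.142, 0.99, -0.0], [0.99, -0.142, 0.0], [0.0, -0.0, -1.0]]
wrist_force: [-0.3, -0.3, -3.2]
width: 0.199
gripper_force: 35.0
```

```bash
python3 -m jog '[{"translation":[0,0,0.05],"spin":0},{"translation":[0,0,0.04],"spin":0},{"translation":[0,0,0],"spin":0},{"translation":[0,0,0],"spin":0}]'
python3 -m jog '[{"translation":[0,0,0.04],"spin":0},{"translation":[0,0,0],"spin":0},{"translation":[0,0,0],"spin":0}]'
```

```text
time_s: 28.68
tcp_pos: [0.5833, -0.1172, 0.0997]
orientation: [[0.142, 0.99, 0.0], [0.99, -0.142, -0.0], [-0.0, 0.0, -1.0]]
wrist_force: [0.6, 0.3, -3.0]
width: 0.199
gripper_force: 35.0
time_s: 29.05
tcp_pos: [0.5833, -0.1172, 0.0987]
orientation: [[0.142, 0.99, -0.0], [0.99, -0.142, -0.0], [-0.0, -0.0, -1.0]]
wrist_force: [-0.2, 0.9, -2.6]
width: 0.204
gripper_force: 35.0
```

```bash
python3 -m jog '[{"translation":[0,0,0.03],"spin":0},{"translation":[0,0,0],"spin":0},{"translation":[0,0,0],"spin":0}]'
```

```text
time_s: 29.42
tcp_pos: [0.5833, -0.1172, 0.0985]
orientation: [[0.141, 0.99, 0.0], [0.99, -0.141, -0.0], [-0.0, 0.0, -1.0]]
wrist_force: [-2.9, -0.1, 3.3]
width: 0.198
gripper_force: 35.0
```

```bash
python3 -m jog '[{"translation":[0,0,0.03],"spin":0},{"translation":[0,0,0],"spin":0},{"translation":[0,0,0],"spin":0}]'
```

```text
time_s: 29.8
tcp_pos: [0.5834, -0.1172, 0.0985]
orientation: [[0.141, 0.99, 0.0], [0.99, -0.141, -0.0], [-0.0, 0.0, -1.0]]
wrist_force: [-4.6, 0.6, 7.3]
width: 0.204
gripper_force: 35.0
```

In contact with both seats at z 0.0985, matching the expected height, with a slight side load. I'll relax it by -0.5 mm and release.

```bash
python3 -m jog '[{"translation":[0,-0.02,-0.03],"spin":0},{"translation":[0,0,0],"spin":0}]'
python3 -m jog '[{"translation":[0,0,0],"spin":0},{"translation":[0,0,0],"spin":0},{"translation":[0,0,0],"spin":0},{"translation":[0,0,0],"spin":0}]' 0.45
python3 -m jog '[{"translation":[0,0,-0.3],"spin":0},{"translation":[0,0,-0.6],"spin":0},{"translation":[0,0,-1],"spin":0},{"translation":[0,0,-1],"spin":0},{"translation":[0,0,-1],"spin":0},{"translation":[0,0,0],"spin":0},{"translation":[0,0,0],"spin":0}]'
python3 - <<'E'
from h import *
import cv2
w=arm.capture("wrist")[:,:,::-1];b=arm.capture("side")[:,:,::-1][180:330,280:400]
cv2.imwrite("pics/w4.png",np.hstack([cv2.resize(b,(400,500),interpolation=2),cv2.resize(w[0:300,220:420],(333,500),interpolation=2)]))
E
```

```text
time_s: 30.05
tcp_pos: [0.5834, -0.1172, 0.0985]
orientation: [[0.142, 0.99, 0.001], [0.99, -0.142, -0.0], [-0.0, 0.001, -1.0]]
wrist_force: [-1.7, 0.6, 4.8]
width: 0.2
gripper_force: 35.0
time_s: 30.55
tcp_pos: [0.5827, -0.1171, 0.0977]
orientation: [[0.142, 0.99, -0.0], [0.99, -0.142, 0.0], [0.0, -0.0, -1.0]]
wrist_force: [-0.4, 0.2, -0.1]
width: 0.447
gripper_force: 0.0
time_s: 31.42
tcp_pos: [0.5825, -0.1171, 0.1953]
orientation: [[0.141, 0.99, -0.0], [0.99, -0.141, -0.0], [-0.0, -0.0, -1.0]]
wrist_force: [-0.6, 0.2, -0.4]
width: 0.452
gripper_force: 0.0
```

View pics/w4.png

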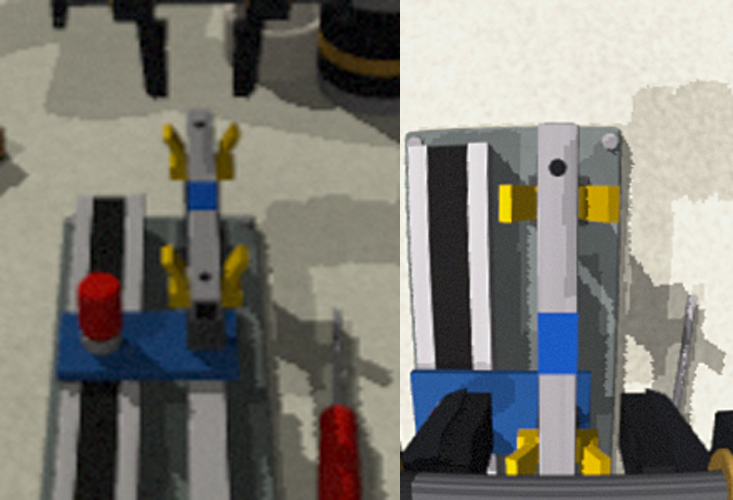

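The bar lies bedded in both saddles between the horns. It is aligned with the stand and sticks out past each saddle; the tape at (203,195) is midway, and the knob is low. The robot is clear, so I'm handing in.

```bash
python3 -c "
from cell import arm
print(arm.close_job())"
```

```text
the job is handed in; nothing more can be done
None
```

The knob dropped home in the inner notch at about 0.10 m of travel, the 200 mm bar is bedded in both saddles and released with the robot clear, and the job was handed in at about 31 s; no verdict came back.

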